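# Snap shut the hardware box with the tape measure

### The job

Three blue hardware boxes stand open on the garage bench. Tip the lid of the one that holds the yellow tape measure over past its snap point, so that its spring throws it fully shut, and leave the lids of the other two boxes standing open.

Things in the scene. Friction and masses are not known exactly. Their poses are not given: they have to be found in the camera images.
- tape_box: Box with the yellow tape measure (60x56x36 mm) in it. Blue, open-topped, screwed down, 80 mm along x, 110 along y, 60 high. Origin: centre of its underside; z up, +x away from the robot, turned up to 20 degrees. Lid hinge line: along box y at x -40, z 62 mm (robot's side). Three boxes and a glass jar stand in a row along world y in any order, centres at least 200 mm apart.
- tape_lid (a joint): Its lid, a grey plate 84 mm hinge to edge, 110 wide, 4 thick. 0 rad: open stop, leaning 25 degrees back to the robot, free edge at box x -75, z 138 mm. 2.0: shut, level. Over-centre spring: under about 0.95 rad it springs open, beyond it springs shut; surely past at 1.2. Push from the robot's side along box +x, 45 to 60 mm above the hinge line. Needs about 0.15 Nm, fading near the snap point.
- socket_lid (a joint): Lid angle (rad) of the like box that holds steel sockets: same lid, spring and values. It starts at its open stop, 0, and is to stay open.
- plug_lid (a joint): Lid angle (rad) of the like box that holds white spark plugs: same lid, spring and values. It starts at its open stop, 0, and is to stay open.
Mind the look-alikes: they are no part of the job. What is shaped like the tape_box but purple is not meant.

How it is judged:
At the end, for the whole second after the job is handed in: The lid of the box with the tape measure is shut and at rest (above 1.9 rad; the shut stop is 2.0); the lids of the other two boxes stand at their open stops (below 0.2 rad) (value of joint tape_lid above 1.9 rad and velocity of joint tape_lid between -0.1 and 0.1 rad/s and value of joint each of socket_lid, plug_lid below 0.2 rad); the robot touches nothing.
It fails at once if the lid of the box with the sockets is snapped shut (value of joint socket_lid above 1 rad).
It fails at once if the lid of the box with the spark plugs is snapped shut (value of joint plug_lid above 1 rad).
It also fails if it takes over 26 s, if anything falls off the work surface, if the arm or the gripper's body presses on something with over 40 N, if the wrist force passes 120 N, or if a joint passes its speed limit or range.

### The arm

A 6-joint arm with a two-finger parallel gripper is mounted at the origin on the work surface. World frame = base frame: x ahead of the robot, y to its left, z up, the work surface at z = 0. Lengths are in m, angles in rad, forces in N, time in s.
With the tool pointing down it reaches from about 0.275 to 0.775 m from the base axis. Payload 14.6 kg.
Tool frame: the origin (TCP) lies midway between the tips of the shut fingers; the grasp point (between the pads) lies behind it (env.hold_point_z is the z of the grasp point in the tool frame, in m); z points along the fingers, y is the line along which they close (so a half turn about z gives the same grasp; the last joint's range is limited). The gripper opens to 85 mm and grips with 20 to 120 N. Pads are 22 mm wide; open, the fingers measure 114 mm over their backs; the gripper's body (76 mm by 85 mm) begins 54 mm behind the grasp point. The pads swing forward as they close: fully open they stand 13 mm farther back than shut.
Start: joints at [-1.274, 0.263, -0.048, 1.259, 0, 1.415], TCP at [0.229, -0.472, 0.231] pointing down, gripper open.
Joint ranges: [-2.65, 2.65], [-0.89, 1.7], [-1.18, 1.37], [-2.13, 2.11], [-1.35, 1.29], [-3.14, 3.14]. Speed limits (rad/s): [1.89, 1.89, 2.57, 2.79, 3.14, 3.14].

### API

Orientations are given as a 3x3 rotation matrix whose columns are the frame's x, y, z axes.
In Python, from rig import env gives the robot as it stands.
- The arm moves only by the shell command python3 -m creep 'ROWS' [OPENING] [FORCE]. ROWS is JSON, one flat list of numbers, 4 for each row, row after row: the shift along the world's x, y, z in units of 0.25 m (1.0 is 0.25 m), then the turn about the world's z in units of 90 degrees (1.0 is 90 degrees). In form: [x, y, z, yaw, x, y, z, yaw, ...]. A call has 1 to 10 rows; each row is the pose to reach, as a shift and turn from the pose commanded when the call began; what a row does not reach only later rows make up. A row lasts 1/8 s, in which the tool goes at most 62.5 mm and 10.7 degrees, less where a joint would pass 70% of its speed; a pose out of reach is approached as far as the arm can. A call with a number of a shift or a turn outside -1 to 1 is refused whole. A call with a gripper value outside its range is refused whole. OPENING is the opening, from 0 (shut) to 1 (fully open), set as the call begins (- or left out, the last holds). The fingers move at their own pace and stop on an object; FORCE is the grip in N (left out, the last holds). Time passes only in rows, so rows that repeat a pose let the fingers close. It gives the time, the measured TCP pose, the force, the opening and the grip force at its end, in the units of the state.
- env.get_obs(): the state, without advancing time (a new reading comes with each control period).
- env.snapshot(name): name is "side" or "top" or "wrist"; returns a dict with "color" (384x512x3 uint8, blue, green, red), "camera_matrix" (3x3 intrinsics, pixels), "R" (3x3) and "t" (3): a world point X has camera coordinates R X + t. Camera axes: x right, y down, z forward; pixel columns grow to the right and rows downward; lengths in m; the calibration is good to about 2 mm. A picture is of the moment at which its call begins. There is no depth.
- env.close_job(): hands the job in; it is judged then, once.
The state is a dict: "t": time; "joint_positions": joint angles; "dq": joint speeds; "effort": joint torques, N m; "ee_pos": TCP position; "tcp_rot": TCP orientation; "contact_force": force on the tool from outside, world axes, zero at the start; "ft_torque": the same for the moment, N m; "width": opening from 0.0 (shut) to 1.0 (fully open); "gripper_force": force on a finger pad.
Only numpy, scipy, OpenCV 4.12 (cv2) and the standard library are available. Lean on these libraries where they do the work, as an engineer would, in place of code of your own. Each camera call takes 0.05 s, during which the arm holds its last target. There are 200 camera calls.

## Working session

There is one attempt and no reset: what is moved stays moved. The work goes in short steps, Python scripts to look and compute and a shell command to move; the robot and the scene stay as the last step left them, time stands still between calls to the robot, and variables do not carry over. Pictures are saved under pics/ and viewed, at most 10 in all, crops included, and the job is handed in when it is done.

```bash
mkdir -p pics; cat > h.py <<'E'
import numpy as np, cv2
from rig import env
def snap(n,f):
    s=env.snapshot(n); cv2.imwrite('pics/'+f,s['color']); np.savez('pics/'+f+'.npz',**s); return s
def ray(s,u,v,z):
    d=s['R'].T@np.linalg.inv(s['camera_matrix'])@[u,v,1]; c=-s['R'].T@s['t']; return c+d*(z-c[2])/d[2]
E
python3 - <<'E'
from h import *
a=snap('top','t.png');b=snap('side','s.png')
for s in(a,b):print(-s['R'].T@s['t'],s['R'].round(2).tolist())
o=env.get_obs();print(o['t'],o['ee_pos'],o['tcp_rot'],env.hold_point_z)
E
```

```text
[0.46983998 0.01690678 1.12206264] [[-0.0, -1.0, 0.02], [-0.99, -0.0, -0.11], [0.11, -0.02, -0.99]]
[ 0.50068142 -0.70936956  0.71795763] [[0.99, -0.15, -0.02], [-0.11, -0.67, -0.74], [0.1, 0.73, -0.68]]
0.1 [ 0.22912095 -0.47210292  0.23086845] [[ 8.99663906e-01  4.36583073e-01 -2.77351059e-04]
 [ 4.36583139e-01 -8.99663474e-01  8.92864742e-04]
 [ 1.40287016e-04 -9.24364977e-04 -9.99999563e-01]] -0.0187
```

View pics/t.png

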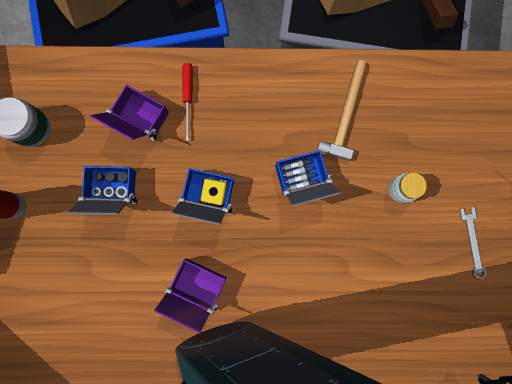

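View pics/s.png

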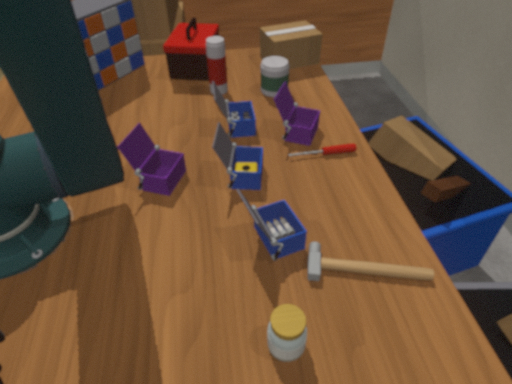

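The top view shows the tape box in the middle at about (208,193). The sockets are at (108,185), the plugs at (308,175), and a purple decoy sits nearer the robot at (195,293).

```bash
python3 - <<'E'
import cv2
a=cv2.imread('pics/t.png');cv2.imwrite('pics/t2.png',cv2.resize(a[155:340,140:260],None,fx=4.32,fy=3.2*1.0,interpolation=2) if 0 else cv2.resize(a[160:340,140:260],None,fx=3.3,fy=3.3,interpolation=2))
E
```

```text
(no output)
```

View pics/t2.png

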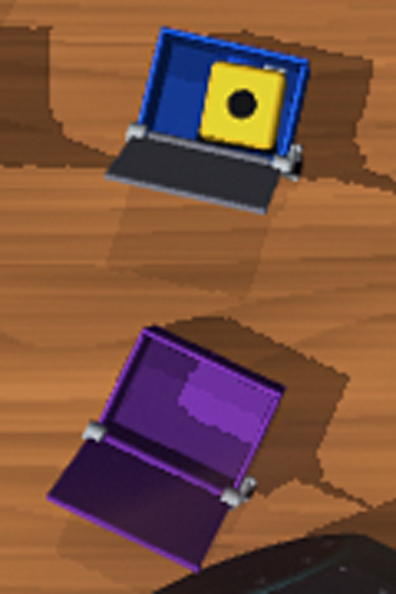

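The crop shows the tape box's far rim corners at (163,28) and (308,60), and the lid's free edge from (106,176) to (266,213). The purple box's far rim corners are at (150,328) and (285,388).

```bash
python3 - <<'E'
from h import *
s=np.load('pics/t.png.npz')
P=lambda u,v,z:ray(s,u/3.3+140-.35,v/3.3+160-.35,z)
for n,u,v,z in[('rimL',163,28,.06),('rimR',308,60,.06),('edgeL',106,176,.138),('edgeR',266,213,.138),('purL',150,328,.06),('purR',285,388,.06)]:print(n,P(u,v,z).round(3))
r1,r2,e1,e2=P(163,28,.06),P(308,60,.06),P(106,176,.138),P(266,213,.138)
for a,b,off in((r1,r2,.04),(e1,e2,-.075)):
    d=(a-b)[:2];th=np.arctan2(-d[0],d[1]);X=np.array([np.cos(th),np.sin(th)])
    print('yaw',np.degrees(th),'len',np.hypot(*d),'centre',((a+b)/2)[:2]-off*X)
o=env.get_obs();print('tool yaw of y axis',np.degrees(np.arctan2(o['tcp_rot'][1,1],o['tcp_rot'][0,1])))
E
```

```text
rimL [0.641 0.155 0.06 ]
rimR [0.618 0.049 0.06 ]
edgeL [0.529 0.181 0.138]
edgeR [0.504 0.074 0.138]
purL [0.425 0.161 0.06 ]
purR [0.383 0.064 0.06 ]
yaw -12.433931145924094 len 0.10804277408128926 centre [0.59040972 0.110668  ]
yaw -12.981988634038478 len 0.10938901779333511 centre [0.58950713 0.11078025]
tool yaw of y axis -64.11391799411595
```

```bash
python3 -m creep '[0.05,0.15,0.1,0.05, 0.12,0.35,0.2,0.12, 0.2,0.55,0.28,0.18, 0.28,0.75,0.28,0.24, 0.36,0.92,0.28,0.28, 0.4,1,0.28,0.3]' 0 20; python3 -m creep '[0.05,0.15,0,0.05, 0.14,0.35,0,0.1, 0.22,0.55,0,0.16, 0.3,0.75,0,0.22, 0.38,0.92,0,0.26, 0.4,1,0,0.27]'
```

```text
t: 0.85
ee_pos: [0.3296, -0.2203, 0.3014]
tcp_rot: [[0.601, 0.799, 0.0], [0.799, -0.601, 0.0], [0.0, 0.0, -1.0]]
contact_force: [0.5, 0.2, -0.1]
width: 0.0
gripper_force: 0.0
t: 1.6
ee_pos: [0.4297, 0.0298, 0.3009]
tcp_rot: [[0.218, 0.976, -0.001], [0.976, -0.218, 0.0], [0.0, -0.001, -1.0]]
contact_force: [-0.1, -0.6, -0.3]
width: -0.001
gripper_force: 0.0
```

```bash
python3 -m creep '[0.05,0.2,0,0, 0.11,0.4,0,0, 0.11,0.44,-0.15,0, 0.11,0.44,-0.35,0, 0.11,0.44,-0.55,0, 0.11,0.44,-0.7,0, 0.11,0.44,-0.76,0, 0.11,0.44,-0.76,0]'; python3 -c "
from h import *
a=snap('top','t3.png')['color'];b=snap('side','s3.png')['color']
cv2.imwrite('pics/c.png',np.hstack([cv2.resize(a[140:300,110:270],(400,400)),cv2.resize(b[60:240,120:300],(400,400))]))"
```

```text
t: 2.6
ee_pos: [0.4559, 0.1376, 0.1104]
tcp_rot: [[0.222, 0.975, -0.002], [0.975, -0.222, -0.0], [-0.001, -0.002, -1.0]]
contact_force: [0.2, 0.5, 0.8]
width: -0.002
gripper_force: 0.0
```

View pics/c.png

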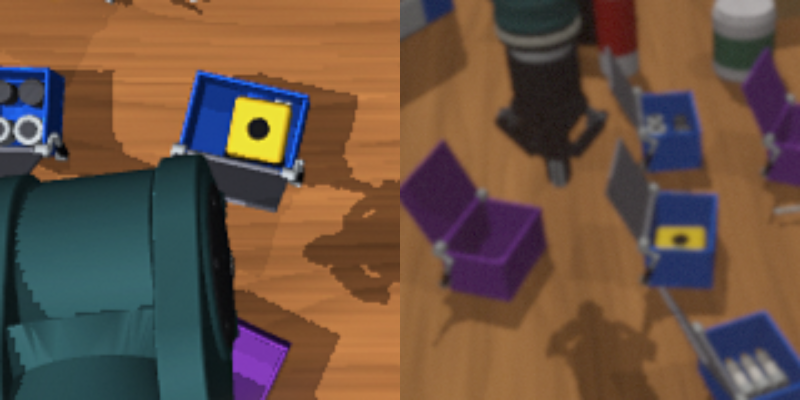

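The fingers are clear in front of the tape lid, but their knuckles jut out along the push direction. I'll turn the tool 90° first so they don't.

```bash
python3 -m creep '[0,0,0,0.11, 0,0,0,0.22, 0,0,0,0.33, 0,0,0,0.44, 0,0,0,0.55, 0,0,0,0.66, 0,0,0,0.77, 0,0,0,0.88, 0,0,0,1, 0,0,0,1]'; python3 -m creep '[0.06,-0.01,0,0, 0.12,-0.025,0,0, 0.18,-0.04,0,0, 0.24,-0.05,0,0, 0.28,-0.06,0,0, 0.32,-0.07,0,0, 0.36,-0.08,0,0]'
```

```text
t: 3.95
ee_pos: [0.4572, 0.1377, 0.1121]
tcp_rot: [[-0.975, 0.223, 0.001], [0.223, 0.975, 0.0], [-0.001, 0.0, -1.0]]
contact_force: [-0.7, 0.6, 0.8]
width: 0.004
gripper_force: 0.0
t: 4.82
ee_pos: [0.5472, 0.1177, 0.1112]
tcp_rot: [[-0.975, 0.222, -0.0], [0.222, 0.975, 0.0], [0.0, 0.0, -1.0]]
contact_force: [-2.2, 1.6, -1.2]
width: 0.002
gripper_force: 1.2
```

```bash
python3 -m creep '[0.04,-0.01,0,0, 0.08,-0.02,0,0, 0.12,-0.025,0,0, 0.16,-0.035,0,0, 0.2,-0.045,0,0, 0.24,-0.055,0,0, 0.24,-0.055,0,0]';  python3 -m creep '[-0.1,0.02,0.1,0, -0.2,0.045,0.3,0, -0.25,0.055,0.5,0, -0.25,0.055,0.7,0, -0.4,0.055,0.8,0, -0.6,0.055,0.8,0, -0.6,0.055,0.8,0]'; python3 -c "
from h import *
a=snap('top','t4.png')['color'];b=snap('side','s4.png')['color']
cv2.imwrite('pics/c2.png',np.hstack([cv2.resize(a[130:280,60:360],(600,300))[:,:400],cv2.resize(b[60:270,120:330],(400,300))]))"
```

```text
t: 5.7
ee_pos: [0.6074, 0.1037, 0.1111]
tcp_rot: [[-0.975, 0.222, 0.0], [0.222, 0.975, -0.0], [-0.0, -0.0, -1.0]]
contact_force: [0.5, 0.3, -0.2]
width: 0.001
gripper_force: 0.0
t: 6.58
ee_pos: [0.4539, 0.1178, 0.3123]
tcp_rot: [[-0.975, 0.221, 0.001], [0.221, 0.975, 0.0], [-0.001, 0.0, -1.0]]
contact_force: [0.7, 0.2, 0.8]
width: -0.001
gripper_force: 0.0
```

View pics/c2.png

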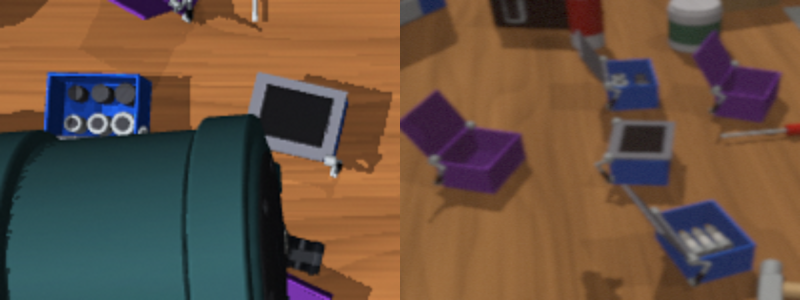

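The tape lid is shut and level at about (640,140). The socket and plug lids still stand open, and the arm is clear.

```bash
python3 -c "
from rig import env
print(env.close_job())"
```

```text
the job is handed in; nothing more can be done
None
```

The tape-measure box's lid is snapped shut, the socket and plug lids still stand open, the arm is clear, and the job was handed in at about 6.7 s; no verdict came back.

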